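Load the sample box on the gravity rocker so that it tips to the microscope

ROBOT

A 7-joint arm with a two-finger parallel gripper is mounted at the origin on a cart in front of the work surface, level with it; the furniture and walls round the work are solid. World frame = base frame: x ahead of the robot, y to its left, z up, the work surface at z = 0. Lengths are in mm, angles in rad, forces in N, time in s.
With the tool pointing down it reaches from about 425 to 925 mm from the base axis. Payload 6.8 kg.
Tool frame: the origin (TCP) lies at the very end of the fingers, on their centre line; the grasp point (between the pads) lies 19 mm behind it; z points along the fingers, y is the line along which they close (so a half turn about z gives the same grasp; the last joint's range is limited). The gripper opens to 88 mm and grips with 3 to 60 N. Pads are 20 mm wide; open, the fingers measure 115 mm over their backs; the gripper's body (75 mm by 178 mm) begins 61 mm behind the grasp point.
Start: joints at [1.014, 0.477, 0.022, 1.555, -0.011, 1.109, -0.083], TCP at [292.883, -608.167, 222.664] pointing down, gripper open.
Joint ranges: [-2.96, 2.96], [-0.34, 2.1], [-1.41, 1.46], [0.24, 2.44], [-1.37, 4.51], [0.17, 1.92], [-2.96, 2.96]. Speed limits (rad/s): [2.39, 2.39, 3.14, 3.14, 3.14, 3.14, 3.14].

INTERFACE

Orientations are given as a rotation vector (axis times angle).
In Python, from station import monitor, cams, ctrl gives the robot as it stands.
- The arm moves only by the shell command python3 -m creep 'ROWS' [FORCE]. ROWS is JSON, a list of rows, each a list of 3 entries, a list of its own where there are three numbers: the shift along the world's x, y, z in units of 200 mm (1.0 is 200 mm), then the turn, a rotation vector about the world's x, y, z in units of 90 degrees (1.0 is 90 degrees), then the gripper's target within -1 to 1 (fully open at 1, half-way at 0, shut at -1). In form: [[[tx, ty, tz], [ax, ay, az], grip], ...]. A call has 1 to 20 rows; each row is the pose to reach, as a shift and turn from the pose commanded when the call began; what a row does not reach only later rows make up. A row lasts 1/10 s, in which the tool goes at most 50 mm and 8.59 degrees, less where a joint would pass 70% of its speed; a pose out of reach is approached as far as the arm can. A call with a number of a shift or a turn outside -1 to 1 is refused whole. A call with a gripper value outside its range is refused whole. The fingers move at their own pace and stop on an object; FORCE is the grip in N (left out, the last holds). Time passes only in rows, so rows that repeat a pose let the fingers close. It gives the time, the measured TCP pose, the force, the opening and the grip force at its end, in the units of the state.
- monitor.get_obs(): the state, without advancing time (a new reading comes with each control period).
- cams.grab_frame(name): name is "side" or "top"; returns a dict with "image" (400x640x3 uint8, red, green, blue), "camera_matrix" (3x3 intrinsics, pixels), "k1" (the pictures are not rectified: a ray, as slopes to the right and down, at radius r is drawn at 1 + k1 r^2 times it, then the intrinsics apply), "position" and "orientation" of the camera in the world. Camera axes: x right, y up, looking along -z (the intrinsics and any distortion apply to the point x, -y, -z); pixel columns grow to the right and rows downward; lengths in mm; the calibration is good to about 2 mm. A picture is of the moment at which its call begins. There is no depth.
- ctrl.close_job(): hands the job in; it is judged then, once.
The state is a dict: "time_s": time; "q": joint angles; "joint_velocities": joint speeds; "effort": joint torques, N m; "tool_pos": TCP position; "eef_rot": TCP orientation; "force": force on the tool from outside, world axes, zero at the start; "torque": the same for the moment, N m; "gripper_width": finger opening in mm; "finger_force": force on a finger pad.
Only numpy, scipy, OpenCV 4.12 (cv2) and the standard library are available. Lean on these libraries where they do the work, as an engineer would, in place of code of your own. Each camera call takes 0.05 s, during which the arm holds its last target. There are 200 camera calls.

TASK

Pick the clear sample box out of the row of boxes behind the rocker and set it gently into the empty raised pocket of the rocker's tray, the pocket nearer the microscope; let go, so that the weight of the box alone tips the tray down towards the microscope. The box must stay lying flat in that pocket with the tray fully tipped. Do not push the tray with the gripper, and leave the other boxes, the vials and the bottle where they are.

Things in the scene. Friction and masses are not known exactly. Their poses are not given: they have to be found in the camera images.
- sample_box: Loose clear closed box, 46 x 50 x 20 mm, 48 to 78 g, lid fixed shut, pale insert inside; in a row along y with two black-bottomed boxes. Origin: centre of underside, z up. Grip across its plain sides, which look along its own y, 50 mm apart (at start roughly along world x, within 15 degrees). In its own x it reaches from -23 (a small lip, 13 mm up) to +20 mm.
- pocket (a point): Floor centre of the tray pocket nearer the microscope (raised at start, 65 mm over the bench); moves with the tray. x along the tray away from the pivot, y across it, z out of the floor. Pocket 79 mm long in x between a 10 mm high centre rib and a 12 mm high end lip, 76 mm clear in y between 3 mm high beads: fingers fit beside the box only across the tray (y).
- tray (a joint): Tilt of the tray, rad: -0.16 = microscope-side pocket up (start, held by a light counterweight under the other half), +0.16 = that pocket fully down on its stop. Swings freely, in about half a second; the box let go anywhere in that pocket tips it and keeps it down.
- rocker: Gravity rocker, fixed: bare metal stand, base 150 x 110 x 8 mm, two cheeks 52 mm high at mid-length just outside the tray, and the pivoting steel tray, 168 x 80 mm, with two equal pockets. Origin: centre of the stand's underside; pivot 50 mm above it; tray floor 8 mm over the pivot. x along the tray towards the microscope-side pocket (roughly world +y), z up.
- chip_box_a: Loose closed box with black bottom and clear lid, 50 x 50 x 18 mm, bystander in the row of boxes. Origin at the centre of its underside.
- chip_box_b: As chip_box_a, a second bystander in the row, 50 x 50 x 18 mm. Origin at the centre of its underside.
- vial_a: Glass vial with black cap, 23 mm across, 52 mm high, standing, bystander. Origin at the centre of its underside.
- vial_c: Glass vial with black cap, 23 mm across, 52 mm high, standing, bystander. Origin at the centre of its underside.
- solvent_bottle: White dropper bottle with pointed tip, 36 mm across, 94 mm high, standing, bystander. Origin at the centre of its underside.
Not all that is in view belongs to the job. Leave any green look-alike of the sample_box alone.

How it is judged (in metres and radians):
At the end, for the whole second after the job is handed in: Tray tipped down towards the microscope (joint above 0.12 rad); the clear sample box lies at rest, let go and top up (within 0.3 rad), on the floor of that pocket: underside centre within 25 mm of the pocket centre along and across the tray and 6 mm of the floor (value of joint tray above 0.12 rad and x of sample_box in the frame of pocket between -0.025 and 0.025 m and y of sample_box in the frame of pocket between -0.025 and 0.025 m and z of sample_box in the frame of pocket between -0.005 and 0.006 m and angle between sample_box's own z axis and vertical below 0.3 rad and contact force between sample_box and rocker above 0.1 N and linear speed of sample_box below 0.02 m/s); the robot touches nothing.
It fails at once if the gripper or arm pushes the rocker itself with more than 5 N (contact force between any of the fingers, the arm and rocker above 5 N).
It fails at once if the sample box is let go high in the air (its underside over 110 mm above the bench, some 4 cm over the tray) (height (world z) of sample_box above 0.11 m and contact force between the fingers and sample_box below 0.05 N).
It fails at once if another box, a vial or the bottle is moved more than 25 mm or toppled (distance of any of chip_box_a, chip_box_b, vial_a, vial_c, solvent_bottle from where it was at the start of the episode above 0.025 m or angle between any of chip_box_a, chip_box_b, vial_a, vial_c, solvent_bottle's own z axis and vertical above 0.5 rad).
It also fails if it takes over 35 s, if anything falls off the work surface, if the arm or the gripper's body presses on something with over 40 N, if the wrist force passes 120 N, or if a joint passes its speed limit or range.

## Working session

There is one attempt and no reset: what is moved stays moved. The work goes in short steps, Python scripts to look and compute and a shell command to move; the robot and the scene stay as the last step left them, time stands still between calls to the robot, and variables do not carry over. Pictures are saved under pics/ and viewed, at most 10 in all, crops included, and the job is handed in when it is done.

```bash
mkdir -p pics
cat > h.py <<'E'
import numpy as np, cv2
from scipy.spatial.transform import Rotation as R
from station import monitor, cams, ctrl
def Rm(o):
    o=np.array(o,float)
    return o if o.shape==(3,3) else (R.from_rotvec(o).as_matrix() if o.size==3 else R.from_quat(o).as_matrix())
def grab(n,save=None):
    f=cams.grab_frame(n)
    if save: cv2.imwrite('pics/'+save,f['image'][:,:,::-1])
    return f
def ray(f,u,v):
    K=np.array(f['camera_matrix']); d=np.array([(u-K[0,2])/K[0,0],(v-K[1,2])/K[1,1]]); s=d.copy()
    for _ in range(30): s=d/(1+f['k1']*(s@s))
    w=Rm(f['orientation'])@np.array([s[0],-s[1],-1.]); return np.array(f['position'],float),w
def onz(f,u,v,z):
    p,w=ray(f,u,v); return p+w*(z-p[2])/w[2]
def proj(f,P):
    K=np.array(f['camera_matrix']); c=Rm(f['orientation']).T@(np.array(P,float)-np.array(f['position']))
    s=np.array([c[0],-c[1]])/-c[2]; s=s*(1+f['k1']*(s@s)); return s[0]*K[0,0]+K[0,2],s[1]*K[1,1]+K[1,2]
E
python3 - <<'E'
from h import *
for n in ('top','side'):
    f=grab(n,n+'0.png'); print(n,f['position'],f['orientation'],f['k1'],f['camera_matrix'])
o=monitor.get_obs(); print(o['time_s'],o['tool_pos'],o['eef_rot'],o['gripper_width'],o['force'])
E
```

```text
top [ 370.88599332 -305.47479223 1007.27736768] [ 0.14105967 -0.0912509  -1.56135355] 0.009696897275477373 [[366.78166866   0.         313.84253947]
 [  0.         366.78166866 197.29446774]
 [  0.           0.           1.        ]]
side [   13.43961445 -1054.58097954   499.78192612] [ 1.10097759 -0.33303821 -0.52085144] 0.009629776997521433 [[423.05848311   0.         323.3440645 ]
 [  0.         423.05848311 203.18495678]
 [  0.           0.           1.        ]]
0.1 [ 292.67702219 -607.68753307  221.80141288] [-3.06133645e+00 -6.98904975e-01  7.22046537e-04] 87.81930952847924 [-0.57740637 -0.064156    0.55630694]
```

View pics/top0.png

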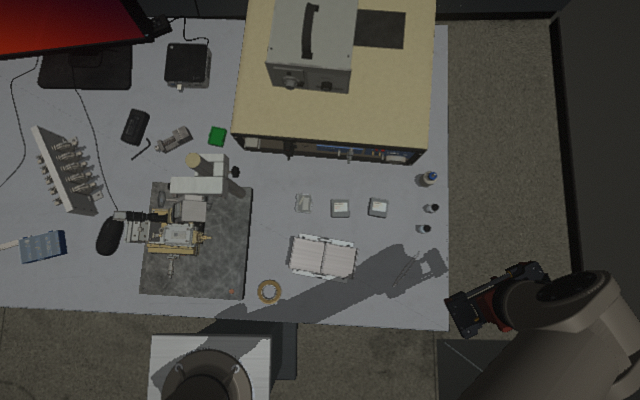

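View pics/side0.png

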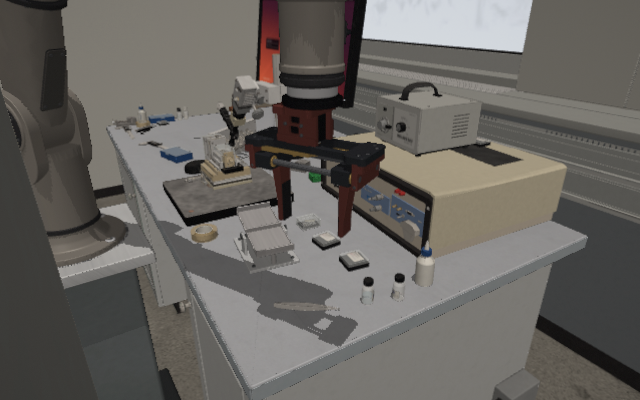

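The top view shows three boxes in a row, at (303,203), (340,208) and (378,207), and a green look-alike at (217,136). The left one is pale with no black rim, so it fits the clear sample_box; the other two have black bottoms. The rocker is at (323,257), with its microscope-side pocket at (307,255). I'll confirm in a crop.

Run:
```python
import cv2,numpy as np
a=cv2.imread('pics/top0.png')[185:285,275:405]; b=cv2.imread('pics/side0.png')[195:275,225:375]
a=cv2.resize(a,None,fx=6,fy=6,interpolation=cv2.INTER_CUBIC)[:,:780]
cv2.imwrite('pics/c1.png',a)
cv2.imwrite('pics/c2.png',cv2.resize(b,None,fx=5,fy=5,interpolation=cv2.INTER_CUBIC))
```

```text
(no output)
```

View pics/c1.png

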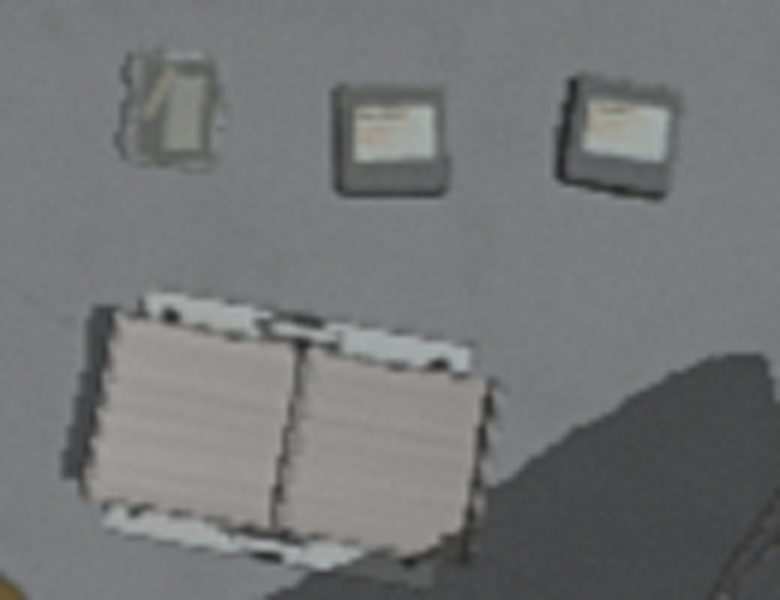

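View pics/c2.png

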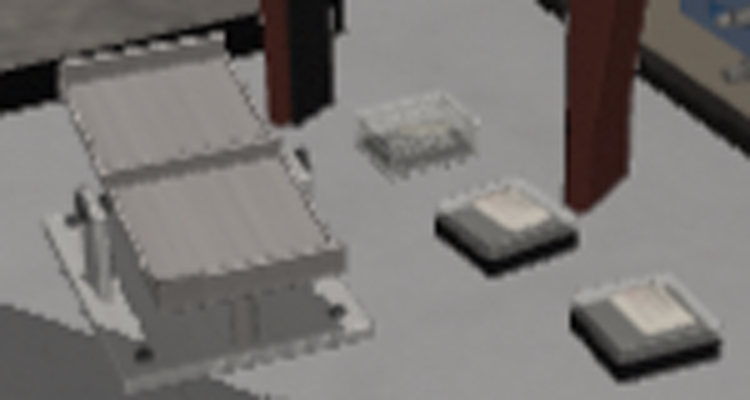

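The crops confirm it: the box at (303,203) top / (308,221) side is fully clear with a pale insert. The other two have black bottoms. The raised pocket is on the left (microscope) half of the tray.

Run:
```python
from h import *
im=cv2.imread('pics/top0.png'); f=grab('top')
# sample box: deviation from local bench in the small window
g=cv2.cvtColor(im,cv2.COLOR_BGR2LAB).astype(float); w=g[187:219,287:320]
d=np.abs(w-np.median(np.r_[w[0],w[-1]],axis=0)).sum(2)
m=(d>12).astype(np.uint8); print('\n'.join(''.join('#' if x else '.' for x in r) for r in m))
m=cv2.morphologyEx(m,cv2.MORPH_CLOSE,np.ones((3,3)))
c=max(cv2.findContours(m,0,2)[0],key=cv2.contourArea); b=cv2.boxPoints(cv2.minAreaRect(c))+[287,187]
print('box px',b.round(1).tolist())
for z in (0,10,20):
    P=np.array([onz(f,u,v,z)[:2] for u,v in b]);print(z,P.mean(0),P.round().tolist())
# clear box by eye in crop / 6 + offset
for nm,pts in dict(box=[(130,55),(215,58),(217,165),(125,162)],ins=[(168,75),(207,78),(200,150),(165,147)]).items():
    print(nm,[onz(f,275+(u+.5)/6-.5,185+(v+.5)/6-.5,10)[:2].round(1).tolist() for u,v in pts])
# tray from crop: rib top ends (z~68), right(low) half & left end lip
S=lambda u,v,z:onz(f,275+u/6,185+v/6,z).round(1).tolist()
print('rib',S(300,342,62),S(279,525,62),'lip raised',S(112,315,82),S(85,495,82),'low end',S(490,380,54),S(465,550,54))
print('base corners',S(145,292,8),S(470,348,8),S(102,520,8))
```

```text
.................................
.................................
.................................
.................................
.................................
.................................
..............#..................
.........######.#####............
.........#..############.........
........##..####.#######.........
........##..###.#.######.........
........##..##.#.####.##.........
.........#.###.#..###.###........
.........####....####.###........
.........####.##.####.###........
........####.###.#.##.##.........
........##.#..##.####.##.........
........##.#.###.####.#..........
........##.#####.######..........
........#..####.#######..........
.......##..####.#######..........
.......##..####.#######..........
.......##..####..##..##..........
........#..#############.........
........##...###########.........
...........##.####...............
......................#..........
.................................
.................................
.................................
.................................
.................................
box px [[293.6, 211.6], [295.3, 192.5], [311.6, 194.0], [309.9, 213.1]]
0 [ 505.64552411 -241.72981913] [[481.0, -217.0], [534.0, -221.0], [530.0, -267.0], [477.0, -262.0]]
10 [ 504.30766489 -242.36266342] [[480.0, -218.0], [533.0, -222.0], [529.0, -267.0], [476.0, -263.0]]
20 [ 502.96980568 -242.99550771] [[479.0, -219.0], [531.0, -223.0], [527.0, -267.0], [475.0, -263.0]]
box [[529.3, -224.5], [528.0, -263.6], [478.6, -265.0], [479.8, -223.0]]
ins [[520.0, -242.1], [518.7, -260.0], [485.5, -257.2], [486.8, -241.2]]
rib [396.3, -304.3, 62.0] [319.7, -295.8, 62.0] lip raised [406.4, -225.6, 82.0] [332.2, -215.6, 82.0] low end [381.0, -385.6, 54.0] [309.8, -374.4, 54.0]
base corners [419.7, -234.0, 8.0] [395.7, -380.6, 8.0] [318.2, -216.2, 8.0]
```

```bash
python3 -m creep '[[[0.2,0.25,0],[0,0,0.09],1],[[0.4,0.45,0],[0,0,0.18],1],[[0.6,0.65,0],[0,0,0.27],1],[[0.8,0.85,0],[0,0,0.36],1],[[0.9,1,0],[0,0,0.45],1],[[0.9,1,0],[0,0,0.54],1],[[0.9,1,0],[0,0,0.63],1],[[0.9,1,0],[0,0,0.667],1],[[0.9,1,0],[0,0,0.667],1],[[0.9,1,0],[0,0,0.667],1]]'
python3 - <<'E'
from h import *
o=monitor.get_obs(); T=Rm(o['eef_rot']); print(o['time_s'],o['tool_pos'],T[:,1],T[:,2],np.round(o['q'],2))
f=grab('top'); s=grab('side')
for z in (0,110,130,150): print(z,[onz(f,*p,z)[:2].round().tolist() for p in ((235,135),(425,150),(330,158))])
# two-view check of sample box & raised lip corner (side pixels from crop c2)
def tri(a,b):
    p,w=ray(f,*a);q,v=ray(s,*b); t=np.linalg.lstsq(np.c_[w,-v],q-p,rcond=None)[0]; A,B=p+w*t[0],q+v*t[1]; return ((A+B)/2).round(1),np.linalg.norm(A-B).round(1)
C=lambda u,v:(275+u/6,185+v/6); D=lambda u,v:(225+u/5,195+v/5)
print('lip near',tri(C(85,495),D(65,65)),'lip far',tri(C(112,315),D(222,38)),'rib far',tri(C(300,342),D(280,143)))
print('box side centre z10', onz(s,*D(418,137),10))
E
```

```text
time_s: 1.15
tool_pos: [472.6, -408.3, 222.4]
eef_rot: [-2.304, -2.135, 0.0]
force: [-0.6, 0.4, -1.3]
gripper_width: 87.5
finger_force: 0.0
1.15 [ 472.60652794 -408.25529496  222.40434646] [ 9.97073609e-01 -7.64464513e-02 -3.97482438e-04] [-3.74106095e-04  3.20107404e-04 -9.99999879e-01] [ 0.82  0.41 -0.27  1.67  0.12  1.08  0.43]
0 [[701.0, -45.0], [656.0, -583.0], [633.0, -317.0]]
110 [[665.0, -73.0], [625.0, -553.0], [605.0, -316.0]]
130 [[658.0, -79.0], [619.0, -547.0], [599.0, -316.0]]
150 [[652.0, -84.0], [614.0, -542.0], [594.0, -316.0]]
lip near (array([ 333.7, -216.1,   80.1]), np.float64(3.4)) lip far (array([ 408.4, -226.1,   78.4]), np.float64(4.1)) rib far (array([ 397.3, -304.8,   60. ]), np.float64(2.0))
box side centre z10 [ 502.48234379 -252.37614976   10.        ]
```

Run:
```python
from h import *
for n,off,k,wh in (('top',(275,185),6,(130,100)),('side',(225,195),5,(150,80))):
    f=grab(n); im=f['image'][:,:,::-1][off[1]:off[1]+wh[1],off[0]:off[0]+wh[0]]
    im=cv2.resize(im,None,fx=k,fy=k,interpolation=cv2.INTER_CUBIC)[:300,:390 if n=='top' else 750].copy()
    a=np.radians(-4.4); X=np.array([np.cos(a),np.sin(a)]);Y=np.array([-np.sin(a),np.cos(a)])
    for z in (0,20):
        q=[proj(f,np.r_[np.array([503.5,-242.5])+sx*25*X+sy*21.5*Y,z]) for sx,sy in((1,1),(1,-1),(-1,-1),(-1,1))]
        q=((np.array(q)-off+.5)*k).astype(np.int32); cv2.polylines(im,[q],True,(0,255,0) if z else (0,0,255),1)
    cv2.imwrite('pics/o_%s.png'%n,im)
a,b=cv2.imread('pics/o_top.png'),cv2.imread('pics/o_side.png'); c=np.zeros((600,750,3),np.uint8); c[:a.shape[0],:a.shape[1]]=a; c[300:300+b.shape[0],:b.shape[1]]=b[:300]; cv2.imwrite('pics/ov1.png',c)
```

```text
(no output)
```

View pics/ov1.png

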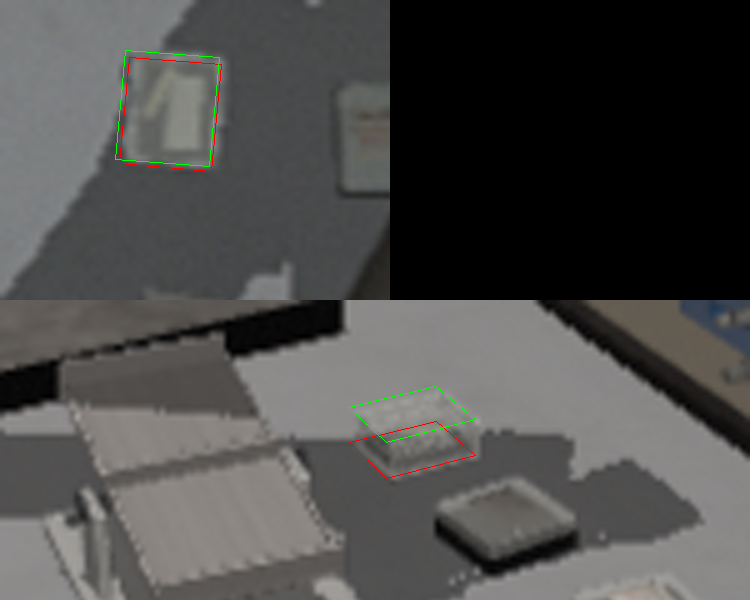

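```bash
python3 -m creep '[[[0.05,0.25,0],[0,0,0],1],[[0.1,0.5,0],[0,0,0],1],[[0.152,0.75,0],[0,0,0],1],[[0.152,0.82,-0.15],[0,0,0],1],[[0.152,0.82,-0.35],[0,0,0],1],[[0.152,0.82,-0.55],[0,0,0],1],[[0.152,0.82,-0.75],[0,0,0],1],[[0.152,0.82,-0.9],[0,0,0],1],[[0.152,0.82,-0.9],[0,0,0],1],[[0.152,0.82,-0.9],[0,0,0],1]]'
python3 - <<'E'
from h import *
f=grab('side'); im=f['image'][:,:,::-1][110:270,200:400]
cv2.imwrite('pics/g1.png',cv2.resize(im,(750,600),interpolation=cv2.INTER_CUBIC))
E
```

```text
time_s: 2.35
tool_pos: [503.5, -244.2, 43.1]
eef_rot: [-2.302, -2.137, 0.0]
force: [0.8, -0.3, 0.4]
gripper_width: 87.7
finger_force: 0.0
```

View pics/g1.png

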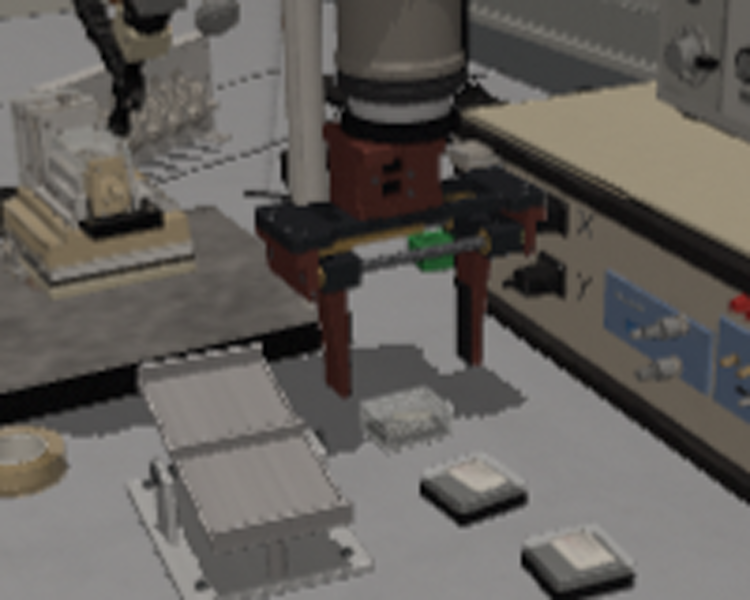

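The fingers, with tips at (340,395) and (470,365), straddle the clear box at (405,415), clear of the instrument and the tray. I'll go down and grip.

```bash
python3 -m creep '[[[0,0,-0.07],[0,0,0],1],[[0,0,-0.13],[0,0,0],1],[[0,0,-0.175],[0,0,0],1],[[0,0,-0.175],[0,0,0],1],[[0,0,-0.175],[0,0,0],-1],[[0,0,-0.175],[0,0,0],-1],[[0,0,-0.175],[0,0,0],-1],[[0,0,-0.175],[0,0,0],-1],[[0,0,-0.175],[0,0,0],-1],[[0,0,-0.175],[0,0,0],-1],[[0,0,-0.175],[0,0,0],-1],[[0,0,-0.175],[0,0,0],-1]]' 12
```

```text
time_s: 3.6
tool_pos: [503.4, -244.2, 7.9]
eef_rot: [2.302, 2.137, 0.0]
force: [-0.5, 0.7, 3.6]
gripper_width: 50.5
finger_force: 12.0
```

```bash
python3 -m creep '[[[0,0,0.05],[0,0,0],-1],[[0,0,0.15],[0,0,0],-1],[[0,0,0.3],[0,0,0],-1],[[0,0,0.45],[0,0,0],-1],[[0,0,0.6],[0,0,0],-1],[[0,0,0.7],[0,0,0],-1],[[0,0,0.7],[0,0,0],-1],[[0,0,0.7],[0,0,0],-1]]'
python3 - <<'E'
from h import *
f=grab('side'); im=f['image'][:,:,::-1][90:250,230:430]
cv2.imwrite('pics/g2.png',cv2.resize(im,(750,600),interpolation=cv2.INTER_CUBIC))
E
```

```text
time_s: 4.4
tool_pos: [503.0, -244.2, 147.7]
eef_rot: [2.302, 2.137, -0.0]
force: [-0.7, -0.9, -1.2]
gripper_width: 50.4
finger_force: 12.0
```

View pics/g2.png

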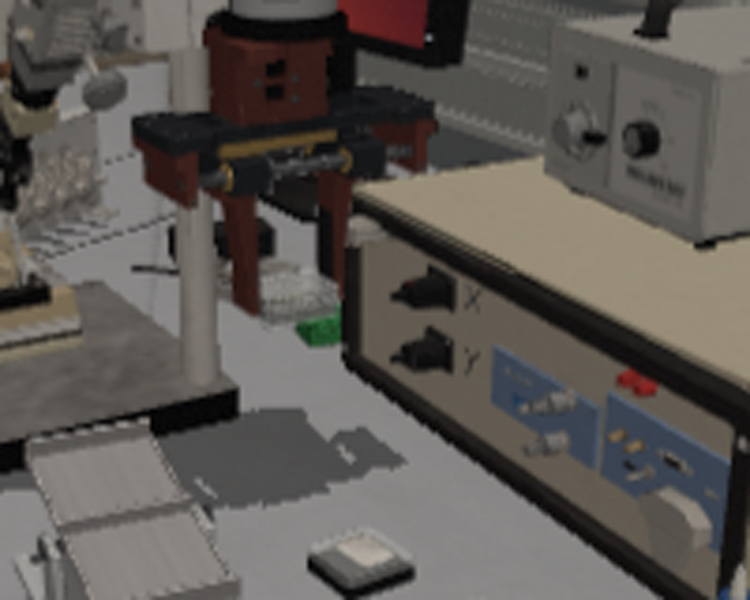

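The box is held level between the pads at (300,290), and the rocker is undisturbed. I'll carry it over the pocket.

```bash
python3 -m creep '[[[-0.1,-0.01,0],[0,0,-0.01],-1],[[-0.25,-0.03,0],[0,0,-0.02],-1],[[-0.4,-0.05,0],[0,0,-0.03],-1],[[-0.55,-0.07,0],[0,0,-0.048],-1],[[-0.65,-0.075,0],[0,0,-0.048],-1],[[-0.69,-0.075,-0.05],[0,0,-0.048],-1],[[-0.69,-0.075,-0.13],[0,0,-0.048],-1],[[-0.69,-0.075,-0.2],[0,0,-0.048],-1],[[-0.69,-0.075,-0.24],[0,0,-0.048],-1],[[-0.69,-0.075,-0.24],[0,0,-0.048],-1],[[-0.69,-0.075,-0.24],[0,0,-0.048],-1]]'
python3 - <<'E'
from h import *
f=grab('side'); im=f['image'][:,:,::-1][130:290,180:380]
cv2.imwrite('pics/g3.png',cv2.resize(im,(750,600),interpolation=cv2.INTER_CUBIC))
E
```

```text
time_s: 5.55
tool_pos: [365.6, -258.9, 99.3]
eef_rot: [-2.38, -2.049, -0.0]
force: [-0.1, -0.2, 0.3]
gripper_width: 50.7
finger_force: 12.0
```

View pics/g3.png

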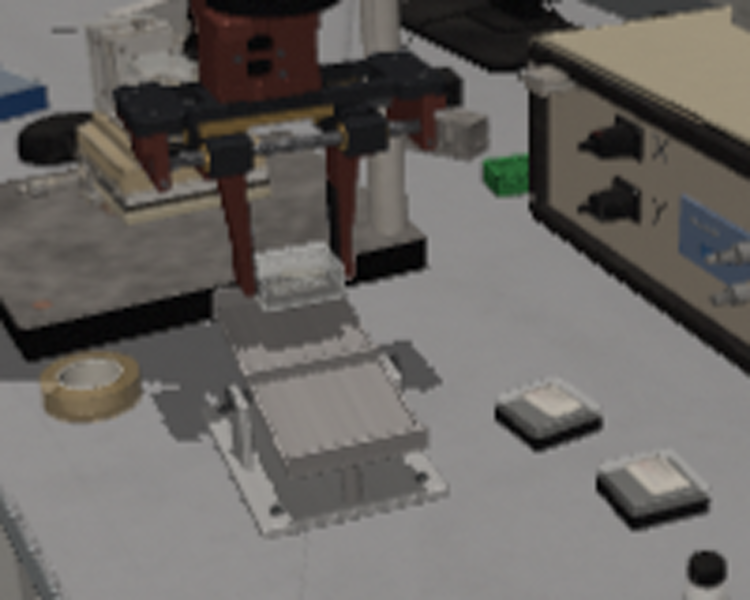

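The box at (300,275) hangs above the raised pocket, centred across it, with the fingers outside it across the tray. I'll lower it to just over the floor and check the forces before release.

```bash
python3 -m creep '[[[-0.005,0,-0.04],[0,0,0],-1],[[-0.005,0,-0.08],[0,0,0],-1],[[-0.005,0,-0.105],[0,0,0],-1],[[-0.005,0,-0.105],[0,0,0],-1],[[-0.005,0,-0.105],[0,0,0],-1]]'
```

```text
time_s: 6.1
tool_pos: [364.2, -259.1, 78.5]
eef_rot: [-2.381, -2.049, 0.0]
force: [0.5, 0.0, -0.8]
gripper_width: 50.5
finger_force: 12.0
```

```bash
python3 -m creep '[[[0,0,0],[0,0,0],0.6],[[0,0,0],[0,0,0],0.6],[[0,0,0],[0,0,0],0.6],[[0,0,0],[0,0,0],0.6],[[0,0,0],[0,0,0],0.6],[[0,0,0],[0,0,0],0.6],[[0,0,0.1],[0,0,0],0.6],[[0,0,0.25],[0,0,0],0.6],[[0,0,0.45],[0,0,0],0.6],[[0,0,0.65],[0,0,0],0.6],[[0,0,0.8],[0,0,0],0.6],[[0,0,0.8],[0,0,0],0.6],[[0,0,0.8],[0,0,0],0.6],[[0,0,0.8],[0,0,0],0.6],[[0,0,0.8],[0,0,0],0.6]]'
python3 - <<'E'
from h import *
f=grab('side'); im=f['image'][:,:,::-1][180:270,210:360]; a=cv2.resize(im,(500,300),interpolation=cv2.INTER_CUBIC)
f=grab('top'); im=f['image'][:,:,::-1][185:285,255:405]; b=cv2.resize(im,(450,300),interpolation=cv2.INTER_CUBIC)
c=np.zeros((600,500,3),np.uint8);c[:300]=a;c[300:,:450]=b;cv2.imwrite('pics/end.png',c)
E
```

```text
time_s: 7.6
tool_pos: [363.5, -258.7, 237.3]
eef_rot: [-2.379, -2.048, 0.001]
force: [-0.2, -0.4, 0.0]
gripper_width: 70.1
finger_force: 0.0
```

View pics/end.png

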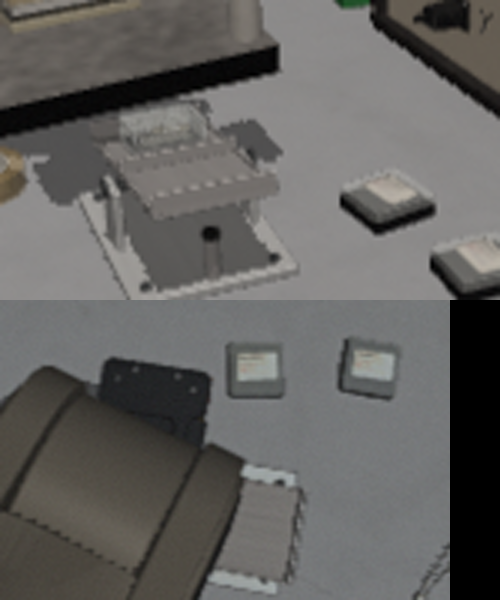

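The tray is tipped: its near half is now raised, and the counterweight shows at (210,235). The box is in the far pocket at (165,122). One last close look with the expected outline drawn on it.

Run:
```python
from h import *
f=grab('side'); a=np.radians(8.7); e=np.array([np.sin(a),np.cos(a)]); n=np.array([e[1],-e[0]]); t=.16
im=cv2.resize(f['image'][:,:,::-1][195:255,225:305],(800,600),interpolation=cv2.INTER_CUBIC)
def P(x,y,z): return np.r_[np.array([357.9,-297.3])+e*(x*np.cos(t)+z*np.sin(t))+n*y, 50-x*np.sin(t)+z*np.cos(t)]
for z,c in ((8,(0,0,255)),(28,(0,255,0))):
    q=np.array([proj(f,P(42+sx*21.5,sy*25,z)) for sx,sy in((1,1),(1,-1),(-1,-1),(-1,1))])
    cv2.polylines(im,[((q-[225,195]+.5)*10).astype(np.int32)],True,c,1)
cv2.imwrite('pics/end2.png',im)
```

```text
(no output)
```

View pics/end2.png

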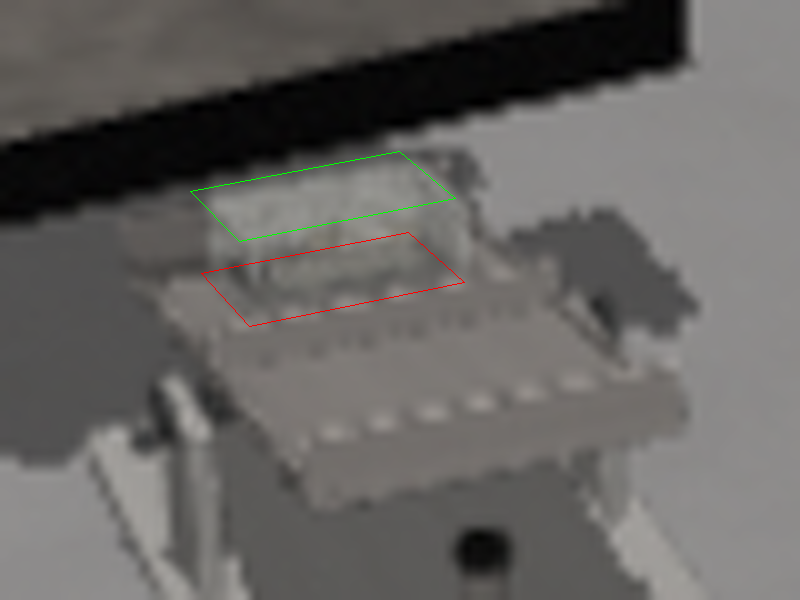

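The box, spanning roughly (205–470, 150–320), lies flat in the pocket within a few mm of the outline for the pocket centre. The tray is fully tipped and the gripper is clear, so I'm handing in.

```bash
python3 -c "from station import ctrl; print(ctrl.close_job())"
```

```text
the job is handed in; nothing more can be done
None
```

I set the clear sample box in the microscope-side pocket and let go, and its weight tipped the tray fully down. In the last picture it lies flat near the pocket centre, and I handed the job in; no verdict came back.

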